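# Pack the mended flasks and bolt the finds crate

### The job

Pack the finds crate for the store: lift the mended flasks one at a time out of the white wash tub and stand every one upright on the floor of the open crate, pull the humidity logger out of its tight case and put it in the crate too. When all of it is inside, close the lid fully, slide the barrel bolt all the way across into its keeper on the lid, and turn its handle down into the notch. Do not shove the blue bowl, the yellow cap or the glue jar that stand among these things out of their places.

Things in the scene. Friction and masses are not known exactly. Their poses are not given: they have to be found in the camera images.
- flask1: a mended terracotta flask: round body 48 mm across and 26 mm high, above it a straight neck 18 mm across; 62 mm tall in all, about 80 g. Origin: centre of its underside, z up along its axis; it is round, so its yaw means nothing. It stands upright in the wash tub at the start. None = absent this time (2 to 4 of the four flasks are there).
- flask2: a mended terracotta flask: round body 48 mm across and 26 mm high, above it a straight neck 18 mm across; 62 mm tall in all, about 80 g. Origin: centre of its underside, z up along its axis; it is round, so its yaw means nothing. It stands upright in the wash tub at the start. None = absent this time (2 to 4 of the four flasks are there).
- flask3: a mended terracotta flask: round body 48 mm across and 26 mm high, above it a straight neck 18 mm across; 62 mm tall in all, about 80 g. Origin: centre of its underside, z up along its axis; it is round, so its yaw means nothing. It stands upright in the wash tub at the start. None = absent this time (2 to 4 of the four flasks are there).
- flask4: a mended terracotta flask: round body 48 mm across and 26 mm high, above it a straight neck 18 mm across; 62 mm tall in all, about 80 g. Origin: centre of its underside, z up along its axis; it is round, so its yaw means nothing. It stands upright in the wash tub at the start. None = absent this time (2 to 4 of the four flasks are there).
- logger: the humidity logger: a plain grey upright cylinder 25 mm across and 72 mm tall with a steel band, 70 g. Origin: centre of its underside, z along its axis. At the start it stands in the black case, 36 mm of it in the pocket and 36 mm standing out; a sprung rubber pad in the pocket pinches it, so it takes about 10 N to pull straight up.
- logger_center (a point): the middle of the logger, 36 mm above its underside
- case: the logger's black plastic case, fixed to the bench, 70 x 70 mm and 44 mm high; origin: centre of its underside. One pocket in its middle, its floor 8 mm up.
- tub: the white plastic wash tub, fixed, 190 mm (its x) by 210 mm (its y) outside, walls 4 mm thick and 32 mm high, inner floor 4 mm up; origin: centre of its underside
- crate: plywood finds crate, fixed. Origin: centre of the underside of its open compartment; x away from the robot, y to the left, z up. Inside: x -80 to 80, y -100 to 100 mm, floor 8 mm up; walls 8 mm thick, tops 86 mm up. On its +y side a fixed solid deck (x -88 to 88, y 108 to 235 mm, top 96 mm up) carries the barrel bolt
- bolt_axis (a point): on the bolt's axis (along the crate's y) at the notch, in the crate's frame x -66, y 145, z 110 mm, so 22 mm behind the deck's front edge. The steel barrel round the bolt runs y 118 to 215 mm, reaches 124 mm up and 12 mm to either side of the axis. The drawn-back rod ends at y 122 mm, 16 mm short of the lid
- lid (a joint): the lid, rad: 0 shut, 1.57 upright, 1.85 farthest open. Plywood 176 (x) x 214 (y) x 10 mm, 250 g, hinged along the compartment's far (+x) wall: hinge line along the crate's y at x 88 mm, 86 mm up, in the plane of the lid's underside; shut, its top is 96 mm up. Stiff hinge: it stays where it is left and takes 1 to 4 N at its free edge to move
- keeper (a point): the keeper on the lid, a steel staple that the bolt's rod enters, 25 x 18 mm, standing 25 mm above the lid's top near its free edge at the deck end; point on the rod's axis
- lid_edge (a point): middle of the lid's free edge (176 mm from the hinge, half-way through the lid's thickness)
- bolt (a joint): travel of the barrel bolt, m: 0 = fully drawn back, 0.045 = fully shot towards the crate's -y, its rod in the keeper on the lid. About 3 N moves it. Shot beyond about 0.015 it is in the way of the closing lid.
- handle (a joint): angle of the bolt's handle, rad: 0 = upright, 1.57 = fully down, pointing to the crate's -x (to the robot) past the deck's front edge. It turns about the bolt axis, stays where it is left and takes about 1 to 1.5 N at the knob. The barrel lets it down only in the notch at the end of the bolt's travel (beyond 0.041 m); elsewhere a strip stops it within 0.5 rad
- knob (a point): centre of the steel knob, a short cylinder 18 mm across and 20 mm long lying along the bolt axis (the crate's y), flat ends, at the end of the bolt's handle, 50 mm from the bolt axis; the handle's stem is 9 mm thick
- mix_bowl: not part of the job, loose, to be left where it is: small blue bowl, 72 mm across and 40 mm high
- paint_cap: not part of the job, loose, to be left where it is: yellow cap 32 mm across, 13 mm high
- glue_jar: not part of the job, loose, to be left where it is: glue jar 44 mm across, 60 mm high

How it is judged (in metres and radians):
On the way, in this order (a step that is already met when the one before it is completed fails the run):
1. all flasks stand in the crate and the logger is in it, with the lid open (x of flask1 in the frame of crate between -0.08 and 0.08 m and y of flask1 in the frame of crate between -0.1 and 0.1 m and z of each of flask1, flask2, flask3, flask4 in the frame of crate below 0.022 m and angle between each of flask1, flask2, flask3, flask4's own z axis and vertical below 0.3 rad and x of flask2 in the frame of crate between -0.08 and 0.08 m and y of flask2 in the frame of crate between -0.1 and 0.1 m and x of flask3 in the frame of crate between -0.08 and 0.08 m and y of flask3 in the frame of crate between -0.1 and 0.1 m and x of flask4 in the frame of crate between -0.08 and 0.08 m and y of flask4 in the frame of crate between -0.1 and 0.1 m and x of logger_center in the frame of crate between -0.08 and 0.08 m and y of logger_center in the frame of crate between -0.1 and 0.1 m and z of logger_center in the frame of crate below 0.075 m and value of joint lid above 0.5 rad), for 0.2 s.
2. the lid is shut with everything inside (x of flask1 in the frame of crate between -0.08 and 0.08 m and y of flask1 in the frame of crate between -0.1 and 0.1 m and z of each of flask1, flask2, flask3, flask4 in the frame of crate below 0.022 m and angle between each of flask1, flask2, flask3, flask4's own z axis and vertical below 0.3 rad and x of flask2 in the frame of crate between -0.08 and 0.08 m and y of flask2 in the frame of crate between -0.1 and 0.1 m and x of flask3 in the frame of crate between -0.08 and 0.08 m and y of flask3 in the frame of crate between -0.1 and 0.1 m and x of flask4 in the frame of crate between -0.08 and 0.08 m and y of flask4 in the frame of crate between -0.1 and 0.1 m and x of logger_center in the frame of crate between -0.08 and 0.08 m and y of logger_center in the frame of crate between -0.1 and 0.1 m and z of logger_center in the frame of crate below 0.075 m and value of joint lid below 0.06 rad), for 0.2 s.
3. the bolt is shot fully across with the lid shut (value of joint lid below 0.06 rad and value of joint bolt above 0.04 m), for 0.1 s.
4. the handle is turned down into the notch (all of step 3 and value of joint handle above 1.35 rad), for 0.2 s.
At the end, for the whole second after the job is handed in: every flask present stands upright (within 0.3 rad) on the crate's floor and the logger is in the crate; the lid is shut (under 0.06 rad), the bolt is shot (over 40 of its 45 mm) and its handle is turned down (over 1.35 of 1.57 rad) (all of step 4 and x of flask1 in the frame of crate between -0.08 and 0.08 m and y of flask1 in the frame of crate between -0.1 and 0.1 m and z of each of flask1, flask2, flask3, flask4 in the frame of crate below 0.022 m and angle between each of flask1, flask2, flask3, flask4's own z axis and vertical below 0.3 rad and x of flask2 in the frame of crate between -0.08 and 0.08 m and y of flask2 in the frame of crate between -0.1 and 0.1 m and x of flask3 in the frame of crate between -0.08 and 0.08 m and y of flask3 in the frame of crate between -0.1 and 0.1 m and x of flask4 in the frame of crate between -0.08 and 0.08 m and y of flask4 in the frame of crate between -0.1 and 0.1 m and x of logger_center in the frame of crate between -0.08 and 0.08 m and y of logger_center in the frame of crate between -0.1 and 0.1 m and z of logger_center in the frame of crate below 0.075 m); the robot touches nothing.
It fails at once if the blue bowl, the yellow cap or the glue jar is shoved more than 5 cm from its place (distance of any of mix_bowl, paint_cap, glue_jar from where it was at the start of the episode above 0.05 m).
Of flask1, flask2, flask3, flask4 only 2 to 4 are there at a start; the rules pass over those that are not, and their reading is None.
At some moment in a run one of flask1, flask2, flask3, flask4 may be knocked a few centimetres aside while the robot is not near it.
It also fails if it takes over 210 s, if anything falls off the work surface, if the arm or the gripper's body presses on something with over 40 N, if the wrist force passes 120 N, or if a joint passes its speed limit or range.

### The arm

A 7-joint arm with a two-finger parallel gripper is mounted at the origin on the work surface. World frame = base frame: x ahead of the robot, y to its left, z up, the work surface at z = 0. Lengths are in m, angles in degrees, forces in N, time in s.
With the tool pointing down it reaches from about 0.425 to 0.875 m from the base axis. Payload 4.7 kg.
Tool frame: the origin (TCP) lies between the finger pads; the fingertips stand 22 mm ahead of it and the grasp point (between the pads) lies 3 mm ahead of it (env.tip_reach is the distance from the TCP to the fingertips, in m); z points along the fingers, y is the line along which they close (so a half turn about z gives the same grasp; the last joint's range is limited). The gripper opens to 87 mm and grips with 3 to 60 N. Pads are 19 mm wide; open, the fingers measure 117 mm over their backs; the gripper's body (75 mm by 190 mm) begins 51 mm behind the grasp point.
Start: joints at [-68.635, 18.392, -4.016, 83.108, 1.295, 78.541, -3.26], TCP at [0.228, 0.609, 0.245] pointing down, gripper open.
Joint ranges: [-163.93, 163.93], [-17.29, 119.83], [-79.2, 71.16], [3.27, 140.29], [-89.18, 269.18], [5.43, 117.66], [-154.24, 154.24]. Speed limits (degrees/s): [147.25, 147.25, 180, 180, 180, 180, 180].

### API

Orientations are given as [roll, pitch, yaw] about the fixed x, y, z axes, in that order (R = Rz(yaw) Ry(pitch) Rx(roll)).
In Python, from cell import env gives the robot as it stands.
- The arm moves only by the shell command python3 -m creep 'ROWS' [FORCE]. ROWS is JSON, one flat list of numbers, 7 for each row, row after row: the finger opening in mm, from 0 to 87, then the shift along the tool's x, y, z in units of 30 mm (1.0 is 30 mm), then the turn, a rotation vector about the tool's x, y, z in units of 6 degrees (1.0 is 6 degrees). A call has 1 to 12 rows; each row is the pose to reach, as a shift and turn from the pose commanded when the call began, along the tool's axes at that moment; what a row does not reach only later rows make up. A row lasts 1/10 s, in which the tool goes at most 50 mm and 8.59 degrees, less where a joint would pass 70% of its speed; a pose out of reach is approached as far as the arm can. A call with a gripper value outside its range is refused whole. The fingers move at their own pace and stop on an object; FORCE is the grip in N (left out, the last holds). Time passes only in rows, so rows that repeat a pose let the fingers close. It gives the time, the measured TCP pose, the force, the opening and the grip force at its end, in the units of the state.
- env.get_obs(): the state, without advancing time (a new reading comes with each control period).
- env.read_camera(name): name is "scene" or "top"; returns a dict with "color" (420x560x3 uint8, red, green, blue), "depth" (420x560 float32, m along the optical axis (not along the pixel's ray), 0 where there is no reading), "fovy" (degrees; the focal length in pixels is half the picture's height over the tangent of half this angle, whatever the lens; pixels are square), "cx", "cy" (the principal point, pixels), "D" ([k1, k2, p1, p2, k3] as OpenCV has them; the pictures are not rectified), "R" (3x3) and "t" (3): a world point X has camera coordinates R X + t. Camera axes: x right, y down, z forward; pixel columns grow to the right and rows downward; lengths in m; the calibration is good to about 2 mm. A picture is of the moment at which its call begins.
- env.sign_off(): hands the job in; it is judged then, once.
The state is a dict: "time_s": time; "qpos": joint angles; "joint_velocities": joint speeds; "effort": joint torques, N m; "tool_pos": TCP position; "tool_rot": TCP orientation; "force": force on the tool from outside, world axes, zero at the start; "wrist_torque": the same for the moment, N m; "grip_width": finger opening in m; "grasp_force": force on a finger pad.
Only numpy, scipy, OpenCV 4.12 (cv2) and the standard library are available. Lean on these libraries where they do the work, as an engineer would, in place of code of your own. Each camera call takes 0.05 s, during which the arm holds its last target. There are 200 camera calls.

## Working session

There is one attempt and no reset: what is moved stays moved. The work goes in short steps, Python scripts to look and compute and a shell command to move; the robot and the scene stay as the last step left them, time stands still between calls to the robot, and variables do not carry over. Pictures are saved under pics/ and viewed, at most 14 in all, crops included, and the job is handed in when it is done.

```bash
ls; mkdir -p pics; cat > h.py <<'E'
import numpy as np, cv2
from cell import env
def K(c):
    h=c["color"].shape[0]; f=h/2/np.tan(np.radians(c["fovy"])/2)
    return np.array([[f,0,c["cx"]],[0,f,c["cy"]],[0,0,1.]])
def ray(c,px):
    p=cv2.undistortPoints(np.array(px,float).reshape(-1,1,2),K(c),np.array(c["D"],float)).reshape(-1,2)
    return np.c_[p,np.ones(len(p))]
def onplane(c,px,z):
    R=np.array(c["R"]);t=np.array(c["t"]);o=-R.T@t;d=ray(c,px)@R
    return o+d*((z-o[2])/d[:,2])[:,None]
def cloud(c):
    H,W=c["depth"].shape;v,u=np.mgrid[:H,:W]
    r=ray(c,np.c_[u.ravel(),v.ravel()])*c["depth"].reshape(-1,1)
    return ((r-np.array(c["t"]))@np.array(c["R"])).reshape(H,W,3)
def snap(n,name):
    c=env.read_camera(n);cv2.imwrite(f"pics/{name}.png",c["color"][:,:,::-1]);return c
E
python3 - <<'E'
from h import *
import pickle
for n in("top","scene"):
    c=snap(n,n+"0");pickle.dump(c,open(n+"0.pkl","wb"))
    print(n,-np.array(c["R"]).T@c["t"],c["fovy"])
o=env.get_obs();print(o["tool_pos"],o["tool_rot"],o["force"],o["grip_width"],env.tip_reach)
E
```

```text
pics
top [0.43249723 0.02915777 1.43193166] 42.05377770744071
scene [1.0204445  0.57636223 0.67061864] 50.12433631681318
[0.22812517 0.60815676 0.24358475] [-1.79900817e+02  4.10573520e-03  1.59442962e+02] [-0.69538601  0.72252122  0.05172515] 0.08694318632860178 0.022
```

View pics/top0.png

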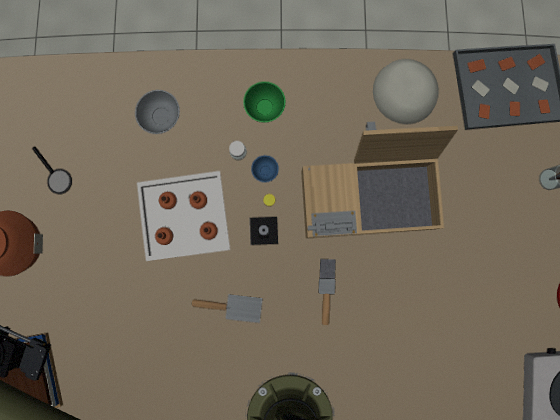

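View pics/scene0.png

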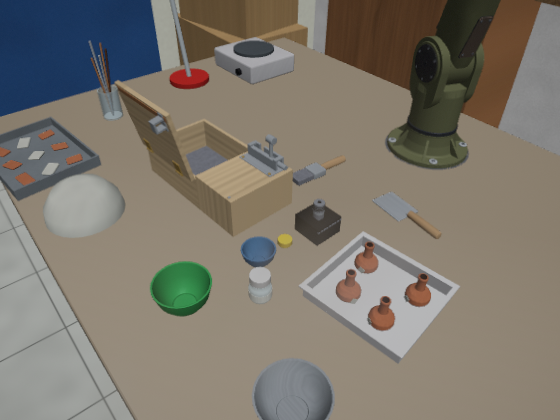

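The top view shows four flasks at about (168,200), (198,200), (164,236) and (208,231). The logger case is at (264,230), the bowl at (265,168), the cap at (269,200) and the jar at (237,149). The crate's compartment is around (400,197), with the lid open behind it and the bolt and deck around (333,222). The scene view agrees.

```bash
cat > flasks.py <<'E'
from h import *
def flasks(c):
    P=cloud(c);hsv=cv2.cvtColor(c["color"],cv2.COLOR_RGB2HSV)
    m=((hsv[...,0]<14)&(hsv[...,1]>130)).astype(np.uint8)
    n,l,s,ce=cv2.connectedComponentsWithStats(m)
    out=[]
    for i in range(1,n):
        if not 60<s[i,4]<700: continue
        q=P[(l==i)&(c["depth"]>0)]
        if not len(q): continue
        zt=np.percentile(q[:,2],97); nk=q[q[:,2]>zt-0.012]; 
        out.append((s[i,4],ce[i].round(1),zt.round(4),nk[:,:2].mean(0).round(4),q[:,:2].mean(0).round(4),len(nk)))
    return out
E
python3 - <<'E'
from flasks import *
import pickle
c=pickle.load(open("top0.pkl","rb"));s=pickle.load(open("scene0.pkl","rb"))
for cc in(c,s):
    for f in flasks(cc):print(*f)
P=cloud(c)
for n,(u,v) in dict(logger=(264,230),case=(254,222),capp=(269,200),bowl=(265,168),jar=(237,149),knobish=(335,215),deck=(330,185)).items():
    print(n,P[v,u].round(4))
# outline corners of crate in top: px by eye onto planes
print("crate in corners z.086",onplane(c,[(358,167),(435,161),(441,228),(362,234)],.09).round(3))
# deck: points with z~.096
m=(abs(P[...,2]-.096)<.006)&(P[...,0]>.3)&(P[...,0]<.8)&(P[...,1]>-.3)&(P[...,1]<.1)
r=cv2.minAreaRect(P[m][:,:2].astype(np.float32)); print("deck",r)
# crate walls+deck
m=(P[...,2]>.075)&(P[...,2]<.1)&(P[...,0]>.35)&(P[...,0]<.68)&(P[...,1]>-.5)&(P[...,1]<.12)
r=cv2.minAreaRect(P[m][:,:2].astype(np.float32)); print("crate",r,m.sum());print(cv2.boxPoints(r))
mm=(P[...,2]>.112)&(P[...,0]>.35)&(P[...,0]<.6)&(P[...,1]>-.3)&(P[...,1]<.1);q=P[mm];print("bolt high",len(q),q.min(0),q.max(0))
k=q[q[:,2]>.14];print("knob",len(k),k.mean(0),k.min(0),k.max(0))
# tub
hsv=cv2.cvtColor(c["color"],cv2.COLOR_RGB2HSV);m=((hsv[...,1]<40)&(hsv[...,2]>150));m[:, :130]=0;m[:,240:]=0;m[:165]=0;m[270:]=0
print("tub",cv2.minAreaRect(P[m&(P[...,2]>.02)][:,:2].astype(np.float32)))
# logger: z>.06
for cc,nm in((c,"top"),(s,"scene")):
    P=cloud(cc); b=P[140 if nm=="scene" else 220: 250, 290 if nm=="scene" else 250: 345 if nm=="scene" else 280].reshape(-1,3)
    lg=b[(b[:,2]>.05)&(b[:,2]<.09)&(b[:,1]>0)];print("logger",nm,len(lg),lg.mean(0),lg.min(0),lg.max(0))
    cs=b[(abs(b[:,2]-.044)<.004)];print("case",cv2.minAreaRect(cs[:,:2].astype(np.float32)))
E
```

```text
151 [535.6  61.5] 0.021 [ 0.9526 -0.7017] [ 0.9527 -0.7011] 145
141 [506.5  63.4] 0.0217 [ 0.9436 -0.6111] [ 0.9434 -0.6116] 131
162 [476.6  65.5] 0.022 [ 0.9349 -0.5234] [ 0.9344 -0.5228] 147
122 [543.8 106. ] 0.0201 [ 0.8234 -0.7139] [ 0.8235 -0.7141] 119
139 [514.5 108.5] 0.0206 [ 0.8142 -0.6251] [ 0.8141 -0.6252] 136
131 [484. 111.] 0.0216 [ 0.8041 -0.5354] [ 0.805  -0.5353] 120
215 [167.4 200.1] 0.0683 [0.5631 0.3165] [0.5632 0.3133] 33
214 [198.  199.8] 0.0685 [0.564  0.2363] [0.5638 0.2335] 34
212 [208.3 230.3] 0.0691 [0.4871 0.2097] [0.485  0.2062] 36
210 [164.  235.9] 0.0695 [0.4727 0.3255] [0.471 0.321] 30
617 [189.   78.6] 0.0229 [ 0.3091 -0.7857] [ 0.3116 -0.7808] 526
69 [ 46.  134.4] 0.0176 [ 0.827  -0.7089] [ 0.827  -0.7089] 69
79 [ 59.4 146. ] 0.0174 [ 0.8176 -0.6207] [ 0.8176 -0.6207] 79
89 [ 73.8 158.8] 0.0165 [ 0.8087 -0.532 ] [ 0.8087 -0.532 ] 89
99 [ 11.9 164.5] 0.0176 [ 0.9463 -0.6066] [ 0.9463 -0.6066] 98
122 [ 24.3 178.3] 0.0169 [ 0.9382 -0.5226] [ 0.9382 -0.5226] 121
437 [419.1 293.4] 0.0665 [0.4783 0.331 ] [0.483  0.3327] 42
367 [382.7 319.2] 0.0488 [0.5707 0
[... 774 characters left out ...]
166]
knob 989 [0.43662856 0.02055531 1.34116586] [ 0.43249723 -0.10151299  0.15904822] [0.49848748 0.02915777 1.43193166]
tub ((0.5279654860496521, 0.21318334341049194), (0.21667473018169403, 0.35351163148880005), 4.085756778717041)
logger top 109 [0.48246727 0.06315168 0.07310216] [0.45466272 0.03055703 0.05007659] [0.51013702 0.09369916 0.08839065]
case ((0.4802000820636749, 0.06477563083171844), (0.0686890035867691, 0.061154335737228394), 89.85743713378906)
logger scene 201 [0.49113579 0.06882486 0.07072148] [0.4765231  0.05304908 0.05000837] [0.49995303 0.07752168 0.08382945]
case ((0.48704078793525696, 0.028958845883607864), (0.07414841651916504, 0.14571237564086914), 2.342668294906616)
```

```bash
cat > go.py <<'E'
import sys
from h import *
from scipy.spatial.transform import Rotation as Ro
# crate frame
C=np.load("crate.npy") if __import__("os").path.exists("crate.npy") else np.array([.57,-.272,np.radians(3.2)])
def c2w(p):
    c,s=np.cos(C[2]),np.sin(C[2]);return np.array([C[0]+c*p[0]-s*p[1],C[1]+s*p[0]+c*p[1],p[2]])
def w2c(p):
    c,s=np.cos(C[2]),np.sin(C[2]);d=np.array(p)[...,:2]-C[:2]
    return np.concatenate([d@np.array([[c,-s],[s,c]]),np.array(p)[...,2:]],-1)
def rel(p,rpy=None):
    "rows' shift/turn to put TCP at p (world)"
    o=env.get_obs();R=Ro.from_euler("xyz",o["tool_rot"],degrees=True)
    sh=R.inv().apply(np.array(p)-o["tool_pos"])/.03
    tn=(R.inv()*Ro.from_euler("xyz",rpy if rpy is not None else [180,0,180+np.degrees(C[2])],degrees=True)).as_rotvec(degrees=True)/6
    return sh.round(2),tn.round(2)
E
python3 - <<'E'
from go import *
import pickle
c=pickle.load(open("top0.pkl","rb"));s=pickle.load(open("scene0.pkl","rb"))
for cc in(c,s):
    q=cloud(cc).reshape(-1,3);q=q[cc["depth"].ravel()>0];L=w2c(q)
    d=L[(abs(L[:,2]-.093)<.012)&(abs(L[:,0])<.12)&(L[:,1]>.112)&(L[:,1]<.26)]
    w=L[(abs(L[:,2]-.086)<.012)&(abs(L[:,0])<.11)&(L[:,1]<-.06)&(L[:,1]>-.14)]
    for n,a in(("deck",d),("wall",w)):
        if len(a): print(n,len(a),np.percentile(a,[1,5,50,95,99],axis=0)[:,:2].T.round(4).tolist(), np.median(a[:,2]).round(4))
    fl=L[(abs(L[:,2]-.008)<.008)&(abs(L[:,0])<.09)&(abs(L[:,1])<.11)];print("floor",len(fl),np.percentile(fl,[1,99],axis=0)[:,:2].T.round(4).tolist())
    k=L[(L[:,2]>.145)&(L[:,2]<.2)&(L[:,0]<-.02)&(L[:,0]>-.13)&(L[:,1]>.1)&(L[:,1]<.25)];print("knob",len(k),k.mean(0).round(4),k.min(0).round(4),k.max(0).round(4))
    b=L[(L[:,2]>.112)&(L[:,2]<.13)&(L[:,0]<-.02)&(L[:,0]>-.13)&(L[:,1]>.1)&(L[:,1]<.25)];print("barrel",len(b),np.median(b,0).round(4),np.percentile(b,[2,98],axis=0).round(4).tolist())
    l=L[(L[:,2]>.11)&(L[:,0]>.03)&(L[:,0]<.25)&(L[:,1]>-.15)&(L[:,1]<.12)&(L[:,2]<.4)];e=l[l[:,2]>np.percentile(l[:,2],97)];print("lid",len(l),l[:,2].max(),e.mean(0).round(4))
for p in((.5631,.3165),(.564,.2363),(.4871,.2097),(.475,.328)):print(rel([*p,.055]))
E
```

```text
deck 3078 [[-0.0889, -0.0828, 0.0068, 0.0759, 0.0822], [0.1136, 0.1184, 0.1753, 0.2296, 0.2342]] 0.0969
wall 434 [[-0.0897, -0.0874, 0.0173, 0.0868, 0.0887], [-0.1101, -0.1087, -0.102, -0.0661, -0.0613]] 0.0857
floor 4131 [[-0.0786, 0.0764], [-0.1007, 0.0846]]
knob 71 [-0.0697  0.1855  0.1676] [-0.0781  0.1749  0.159 ] [-0.0609  0.1953  0.1754]
barrel 333 [-0.0688  0.1608  0.1201] [[-0.08, 0.1184, 0.1127], [-0.0568, 0.2298, 0.1287]]
lid 2712 0.26537162953427607 [0.1242 0.0015 0.2614]
deck 2803 [[-0.0818, -0.0578, 0.0176, 0.0858, 0.087], [0.1139, 0.1201, 0.1876, 0.2338, 0.2348]] 0.0972
wall 246 [[-0.0876, -0.084, -0.0441, 0.0998, 0.1012], [-0.11, -0.1077, -0.1005, -0.0665, -0.0617]] 0.084
floor 1011 [[-0.0821, 0.0894], [-0.1047, 0.1038]]
knob 98 [-0.0656  0.1875  0.1626] [-0.0763  0.1729  0.1456] [-0.0581  0.1954  0.1714]
barrel 424 [-0.065   0.1755  0.12  ] [[-0.0798, 0.1185, 0.1124], [-0.0543, 0.2298, 0.1271]]
lid 2443 0.2604229436556419 [ 0.1264 -0.0152  0.259 ]
(array([-13.87,  -5.17,   6.3 ]), array([-0.02, -0.  , -3.96]))
(array([-14.83,  -7.66,   6.3 ]), array([-0.02, -0.  , -3.96]))
(array([-12.75,  -9.39,   6.3 ]), array([-0.02, -0.  , -3.96]))
(array([-10.98,  -5.84,   6.3 ]), array([-0.02, -0.  , -3.96]))
```

```bash
python3 -m creep '[60,-13.9,-5.1,0,0,0,-3.96,60,-13.9,-5.1,0,0,0,-3.96,60,-13.9,-5.1,0,0,0,-3.96,60,-13.9,-5.1,0,0,0,-3.96,60,-13.9,-5.1,0,0,0,-3.96,60,-13.9,-5.1,0,0,0,-3.96,60,-13.9,-5.1,0,0,0,-3.96,60,-13.9,-5.1,0,0,0,-3.96,60,-13.9,-5.1,0,0,0,-3.96,60,-13.9,-5.1,0,0,0,-3.96,60,-13.9,-5.1,0,0,0,-3.96,60,-13.9,-5.1,0,0,0,-3.96]' 15
python3 - <<'E'
from go import *
from flasks import *
for f in flasks(snap("scene","s1")):
  if f[3][1]>0: print(*f)
print(rel([.565,.319,.057]))
E
```

```text
time_s: 1.3
tool_pos: [0.5638, 0.3203, 0.2441]
tool_rot: [180.0, -0.1, -176.7]
force: [-0.3, 0.6, -0.3]
grip_width: 0.0606
grasp_force: 0.0
412 [419.3 293.8] 0.0664 [0.4785 0.3311] [0.4832 0.3334] 35
332 [383.2 319.9] 0.0433 [0.5712 0.3254] [0.5762 0.3279] 124
(array([-0.05, -0.06,  6.24]), array([ 0.01, -0.01,  0.03]))
```

View pics/s1.png

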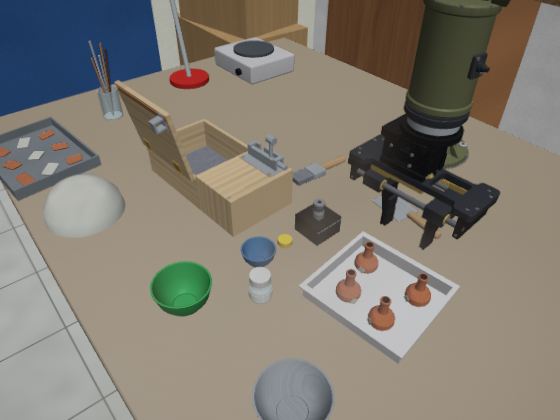

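The scene view shows the gripper level above the tub, around pixel (430,190), and all four flasks untouched. I'll descend on flask A.

```bash
python3 -m creep '[60,-0.05,-0.05,3,0,0,0,60,-0.05,-0.05,5,0,0,0,60,-0.05,-0.05,6.2,0,0,0,60,-0.05,-0.05,6.2,0,0,0,60,-0.05,-0.05,6.2,0,0,0,15,-0.05,-0.05,6.2,0,0,0,10,-0.05,-0.05,6.2,0,0,0,10,-0.05,-0.05,6.2,0,0,0,10,-0.05,-0.05,6.2,0,0,0,10,-0.05,-0.05,6.2,0,0,0,10,-0.05,-0.05,6.2,0,0,0,10,-0.05,-0.05,6.2,0,0,0]' 15
python3 -c "
from go import *
print(rel([*c2w([.038,-.07,0])[:2],.25]))"
```

```text
time_s: 2.55
tool_pos: [0.5668, 0.3175, 0.059]
tool_rot: [180.0, 0.0, -176.8]
force: [-0.5, -0.6, 2.1]
grip_width: 0.0175
grasp_force: 15.0
(array([ -0.28, -21.96,  -6.37]), array([ 0.,  0., -0.]))
```

```bash
python3 -m creep '[10,0,0,-1.6,0,0,0,10,0,0,-3.2,0,0,0,10,0,-1,-4.8,0,0,0,10,0,-2.5,-6.4,0,0,0,10,-0.1,-4.1,-6.4,0,0,0,10,-0.1,-5.7,-6.4,0,0,0,10,-0.2,-7.3,-6.4,0,0,0,10,-0.2,-8.9,-6.4,0,0,0,10,-0.3,-10.5,-6.4,0,0,0,10,-0.3,-12.1,-6.4,0,0,0,10,-0.3,-13.7,-6.4,0,0,0,10,-0.3,-15.3,-6.4,0,0,0]'
python3 -m creep '[10,0,-1.6,0,0,0,0,10,0,-3.2,0,0,0,0,10,0,-4.8,0,0,0,0,10,0,-6,0,0,0,0,10,0,-6.6,0,0,0,0,10,0,-6.66,0,0,0,0,10,0,-6.66,0,0,0,0,10,0,-6.66,0,0,0,0]'
python3 -c "
from go import *
print(rel([*c2w([.038,-.07,0])[:2],.064]),w2c(np.array(env.get_obs()['tool_pos'])))"
```

```text
time_s: 3.75
tool_pos: [0.6008, -0.1413, 0.2505]
tool_rot: [180.0, 0.0, -176.8]
force: [0.4, 0.3, -0.7]
grip_width: 0.0175
grasp_force: 15.0
time_s: 4.55
tool_pos: [0.6135, -0.3357, 0.2505]
tool_rot: [179.9, 0.0, -176.6]
force: [0.3, -0.4, -0.7]
grip_width: 0.0173
grasp_force: 15.0
(array([ 0.06, -0.14,  6.21]), array([0.02, 0.01, 0.03])) [ 0.03982418 -0.066074    0.25045968]
```

```bash
python3 -m creep '[10,0.05,-0.1,1.6,0,0,0,10,0.05,-0.1,3.2,0,0,0,10,0.05,-0.1,4.8,0,0,0,10,0.05,-0.1,5.7,0,0,0,10,0.05,-0.1,6.1,0,0,0,10,0.05,-0.1,6.23,0,0,0,10,0.05,-0.1,6.23,0,0,0,10,0.05,-0.1,6.23,0,0,0,25,0.05,-0.1,6.23,0,0,0,40,0.05,-0.1,6.23,0,0,0,40,0.05,-0.1,6.23,0,0,0,40,0.05,-0.1,6.2,0,0,0]'
python3 -m creep '[40,0,0,-1.6,0,0,0,40,0,0,-3.2,0,0,0,40,0,0,-4.8,0,0,0,60,0,0,-6.2,0,0,0,60,0,1.6,-6.2,0,0,0,60,0,3.2,-6.2,0,0,0,60,0,4.8,-6.2,0,0,0,60,0,6.4,-6.2,0,0,0,60,0,8,-6.2,0,0,0,60,0,9.6,-6.2,0,0,0,60,0,11.2,-6.2,0,0,0,60,0,12.8,-6.2,0,0,0]'
python3 - <<'E'
from go import *
from flasks import *
for n in("top","scene"):
  for f in flasks(snap(n,n+"2")):
    if f[3][0]<.75: print(n,*f,w2c(np.array([*f[3],0]))[:2].round(3))
print(rel([.566,.239,.25]))
E
```

```text
time_s: 5.75
tool_pos: [0.6113, -0.3386, 0.0649]
tool_rot: [179.7, -0.0, -176.7]
force: [-2.6, 8.3, 2.4]
grip_width: 0.0373
grasp_force: 3.9
time_s: 6.95
tool_pos: [0.5893, 0.0431, 0.2512]
tool_rot: [180.0, 0.1, -176.8]
force: [1.2, 0.4, 0.6]
grip_width: 0.0595
grasp_force: 0.0
top 229 [418.2 181.3] 0.0737 [ 0.6101 -0.3399] [ 0.609  -0.3366] 39 [ 0.036 -0.07 ]
top 208 [198.1 199.8] 0.0687 [0.5637 0.2362] [0.5637 0.2334] 29 [0.022 0.508]
top 210 [208.3 230.3] 0.0687 [0.4873 0.2099] [0.485  0.2063] 34 [-0.056  0.486]
top 210 [163.9 235.9] 0.068 [0.473  0.3255] [0.471  0.3212] 32 [-0.063  0.602]
scene 614 [189.   78.7] 0.0229 [ 0.3095 -0.7853] [ 0.3117 -0.7803] 525 [-0.289 -0.498]
scene 96 [491.6  84. ] -0.1677 [-0.9591 -0.2997] [-0.9758 -0.2999] 37 [-1.528  0.058]
scene 552 [489.3 108.8] -0.2347 [-0.9245 -0.2986] [-1.0402 -0.3002] 40 [-1.494  0.057]
scene 406 [419.5 293.8] 0.0659 [0.4781 0.3312] [0.4833 0.3337] 37 [-0.058  0.607]
(array([0.33, 6.29, 0.06]), array([0.05, 0.  , 0.12]))
```

View pics/scene2.png

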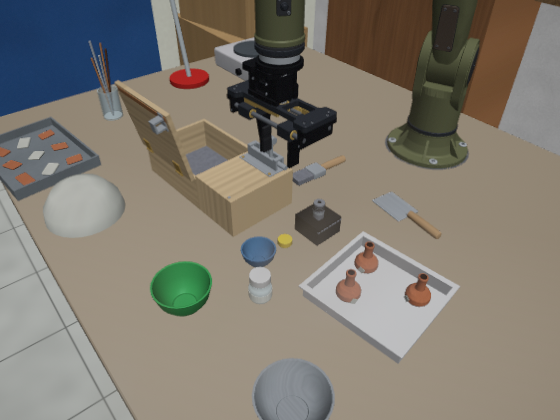

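The scene view shows three flasks left in the tub, and flask A stands in the crate at about (36,-70) mm. Opening the fingers brushed the -y wall, so the next flasks go further in. Next is flask B.

```bash
python3 -m creep '[60,0.1,1.6,0,0,0,0,60,0.2,3.2,0,0,0,0,60,0.3,4.8,0,0,0,0,60,0.33,6.29,0,0,0,0,60,0.33,6.29,0,0,0,0,60,0.33,6.29,1.6,0,0,0,60,0.33,6.29,3.2,0,0,0,60,0.33,6.29,4.8,0,0,0,60,0.33,6.29,6,0,0,0,60,0.33,6.29,6.4,0,0,0,60,0.33,6.29,6.43,0,0,0,40,0.33,6.29,6.43,0,0,0]' 15
python3 -m creep '[10,0,0,0,0,0,0,10,0,0,0,0,0,0,10,0,0,0,0,0,0,10,0,0,0,0,0,0,10,0,0,0,0,0,0]' 15
python3 -c "
from go import *
print(rel([*c2w([-.038,-.06,0])[:2],.25]))"
```

```text
time_s: 8.25
tool_pos: [0.5706, 0.2295, 0.0596]
tool_rot: [179.9, 0.2, -176.8]
force: [1.1, 0.3, 0.6]
grip_width: 0.0567
grasp_force: 0.0
time_s: 8.75
tool_pos: [0.5693, 0.23, 0.0582]
tool_rot: [179.9, 0.1, -176.8]
force: [-0.1, 0.8, 0.8]
grip_width: 0.0197
grasp_force: 0.5
(array([  2.18, -18.7 ,  -6.41]), array([0.01, 0.01, 0.  ]))
```

```bash
python3 -m creep '[10,0,0,0,0,0,0,10,0,0,0,0,0,0,10,0,0,0,0,0,0]' 15
python3 -m creep '[10,0,0,-1.6,0,0,0,10,0,0,-3.2,0,0,0,10,0,-1,-4.8,0,0,0,10,0.2,-2.5,-6.4,0,0,0,10,0.4,-4.1,-6.4,0,0,0,10,0.7,-5.7,-6.4,0,0,0,10,1.0,-7.3,-6.4,0,0,0,10,1.3,-8.9,-6.4,0,0,0,10,1.6,-10.5,-6.4,0,0,0,10,1.9,-12.1,-6.4,0,0,0,10,2.18,-13.7,-6.4,0,0,0,10,2.18,-15.3,-6.4,0,0,0]'
python3 -m creep '[10,0,-1.6,0,0,0,0,10,0,-3,0,0,0,0,10,0,-3.45,0,0,0,0,10,0,-3.45,0,0,0,0,10,0,-3.45,0,0,0,0,10,0,-3.45,0,0,0,0]'
python3 -c "
from go import *
print(rel([*c2w([-.038,-.06,0])[:2],.063]),w2c(np.array(env.get_obs()['tool_pos'])))"
```

```text
time_s: 9.05
tool_pos: [0.5693, 0.2299, 0.0581]
tool_rot: [180.0, 0.0, -176.8]
force: [-1.2, 1.0, 3.4]
grip_width: 0.0175
grasp_force: 15.0
time_s: 10.25
tool_pos: [0.5274, -0.229, 0.2493]
tool_rot: [180.0, -0.1, -176.9]
force: [1.0, -0.6, -1.6]
grip_width: 0.017
grasp_force: 15.0
time_s: 10.85
tool_pos: [0.5357, -0.3274, 0.2493]
tool_rot: [179.9, -0.0, -176.6]
force: [-0.0, 0.6, -1.1]
grip_width: 0.0175
grasp_force: 15.0
(array([ 0.02, -0.23,  6.21]), array([ 0.02, -0.  ,  0.03])) [-0.03729    -0.05338386  0.24929722]
```

```bash
python3 -m creep '[10,0,-0.2,1.6,0,0,0,10,0,-0.2,3.2,0,0,0,10,0,-0.2,4.8,0,0,0,10,0,-0.2,5.7,0,0,0,10,0,-0.2,6.1,0,0,0,10,0,-0.2,6.22,0,0,0,10,0,-0.2,6.22,0,0,0,10,0,-0.2,6.22,0,0,0,25,0,-0.2,6.22,0,0,0,34,0,-0.2,6.22,0,0,0,34,0,-0.2,6.22,0,0,0,34,0,-0.2,6.22,0,0,0]'
python3 -m creep '[34,0,0,-1.6,0,0,0,34,0,0,-3.2,0,0,0,34,0,0,-4.8,0,0,0,60,0,0,-6.2,0,0,0,60,0,1.6,-6.2,0,0,0,60,0,3.2,-6.2,0,0,0,60,0,4.8,-6.2,0,0,0,60,0,6.4,-6.2,0,0,0,60,0,8,-6.2,0,0,0,60,0,9.6,-6.2,0,0,0,60,0,11.2,-6.2,0,0,0,60,0,12.8,-6.2,0,0,0]'
python3 -m creep '[60,0,0,0,0,0,0,60,0,0,0,0,0,0,60,0,0,0,0,0,0]'
python3 - <<'E'
from go import *
from flasks import *
for f in flasks(snap("top","top3")):
    if f[3][0]<.75: print(*f,w2c(np.array([*f[3],0]))[:2].round(3))
print(rel([.489,.212,.25]))
E
```

```text
time_s: 12.05
tool_pos: [0.5356, -0.336, 0.0634]
tool_rot: [-180.0, 0.0, -176.8]
force: [-0.5, 0.9, 0.4]
grip_width: 0.0329
grasp_force: 0.0
time_s: 13.25
tool_pos: [0.5135, 0.0492, 0.2495]
tool_rot: [180.0, 0.1, -176.8]
force: [0.4, -0.6, 0.1]
grip_width: 0.0604
grasp_force: 0.0
time_s: 13.55
tool_pos: [0.5141, 0.0459, 0.2491]
tool_rot: [-180.0, 0.0, -176.9]
force: [-0.3, -0.6, -0.2]
grip_width: 0.0601
grasp_force: 0.0
231 [418.3 181.2] 0.0726 [ 0.6103 -0.3402] [ 0.6089 -0.3365] 41 [ 0.036 -0.07 ]
227 [416.9 210.8] 0.0733 [ 0.5347 -0.3343] [ 0.5321 -0.3309] 40 [-0.039 -0.06 ]
211 [208.3 230.3] 0.0689 [0.4872 0.2098] [0.485  0.2064] 35 [-0.056  0.486]
209 [163.9 235.9] 0.0699 [0.473  0.3254] [0.471  0.3212] 30 [-0.064  0.602]
(array([ 0.54,  5.59, -0.03]), array([-0.  ,  0.  , -0.03]))
```

Flask B stands at (-39,-60). Next is flask C at (.489,.212).

```bash
python3 -m creep '[60,0.1,1.6,0,0,0,0,60,0.3,3.2,0,0,0,0,60,0.5,4.8,0,0,0,0,60,0.54,5.59,0,0,0,0,60,0.54,5.59,0,0,0,0,60,0.54,5.59,1.6,0,0,0,60,0.54,5.59,3.2,0,0,0,60,0.54,5.59,4.8,0,0,0,60,0.54,5.59,6,0,0,0,60,0.54,5.59,6.37,0,0,0,60,0.54,5.59,6.37,0,0,0,40,0.54,5.59,6.37,0,0,0]' 15
python3 -m creep '[10,0,0,0,0,0,0,10,0,0,0,0,0,0,10,0,0,0,0,0,0,10,0,0,0,0,0,0,10,0,0,0,0,0,0,10,0,0,0,0,0,0,10,0,0,0,0,0,0,10,0,0,0,0,0,0]' 15
python3 -c "
from go import *
print(rel([*c2w([.038,-.005,0])[:2],.25]))"
```

```text
time_s: 14.8
tool_pos: [0.4902, 0.2137, 0.0598]
tool_rot: [179.9, 0.2, -176.9]
force: [0.5, 0.0, 1.0]
grip_width: 0.0573
grasp_force: 0.0
time_s: 15.6
tool_pos: [0.4885, 0.214, 0.0582]
tool_rot: [-180.0, 0.0, -176.8]
force: [-1.2, -0.9, 2.1]
grip_width: 0.0178
grasp_force: 15.0
(array([ -3.07, -16.49,  -6.39]), array([-0.,  0.,  0.]))
```

```bash
python3 -m creep '[10,0,0,-1.6,0,0,0,10,0,0,-3.2,0,0,0,10,0,-1,-4.8,0,0,0,10,-0.4,-2.5,-6.4,0,0,0,10,-0.8,-4.1,-6.4,0,0,0,10,-1.2,-5.6,-6.4,0,0,0,10,-1.6,-7.1,-6.4,0,0,0,10,-2.0,-8.6,-6.4,0,0,0,10,-2.4,-10.1,-6.4,0,0,0,10,-2.8,-11.6,-6.4,0,0,0,10,-3.07,-13.1,-6.4,0,0,0,10,-3.07,-14.6,-6.4,0,0,0]'
python3 -m creep '[10,0,-1.2,0,0,0,0,10,0,-1.9,0,0,0,0,10,0,-1.9,0,0,0,0,10,0,-1.9,0,0,0,0,10,0,-1.9,0,0,0,0,10,0,-1.9,0,0,0,0]'
python3 -c "
from go import *
print(rel([*c2w([.038,-.005,0])[:2],.0625]),w2c(np.array(env.get_obs()['tool_pos'])))"
```

```text
time_s: 16.8
tool_pos: [0.6057, -0.2191, 0.249]
tool_rot: [180.0, -0.0, -176.7]
force: [0.3, 0.1, -0.4]
grip_width: 0.0174
grasp_force: 15.0
time_s: 17.4
tool_pos: [0.6086, -0.2729, 0.2499]
tool_rot: [179.9, 0.0, -176.6]
force: [-0.2, 0.5, -0.6]
grip_width: 0.0175
grasp_force: 15.0
(array([ 0.02, -0.07,  6.25]), array([0.01, 0.  , 0.03])) [ 0.03850832 -0.00308288  0.24986416]
```

```bash
python3 -m creep '[10,0,-0.05,1.6,0,0,0,10,0,-0.05,3.2,0,0,0,10,0,-0.05,4.8,0,0,0,10,0,-0.05,5.7,0,0,0,10,0,-0.05,6.1,0,0,0,10,0,-0.05,6.22,0,0,0,10,0,-0.05,6.24,0,0,0,10,0,-0.05,6.24,0,0,0,25,0,-0.05,6.24,0,0,0,34,0,-0.05,6.24,0,0,0,34,0,-0.05,6.24,0,0,0,34,0,-0.05,6.24,0,0,0]'
python3 -m creep '[34,0,0,-1.6,0,0,0,34,0,0,-3.2,0,0,0,34,0,0,-4.8,0,0,0,60,0,0,-6.2,0,0,0,60,0.8,1.6,-6.2,0,0,0,60,1.6,3.2,-6.2,0,0,0,60,2.4,4.8,-6.2,0,0,0,60,3,6.4,-6.2,0,0,0,60,3.5,8,-6.2,0,0,0,60,3.5,9.6,-6.2,0,0,0,60,3.5,11.2,-6.2,0,0,0,60,3.5,12.8,-6.2,0,0,0]'
python3 -m creep '[60,0,1.6,0,0,0,0,60,0,3.2,0,0,0,0,60,0,3.2,0,0,0,0,60,0,3.2,0,0,0,0,60,0,3.2,0,0,0,0]'
python3 - <<'E'
from go import *
from flasks import *
for f in flasks(snap("top","top4")):
    if f[3][0]<.75: print(*f,w2c(np.array([*f[3],0]))[:2].round(3))
print(rel([.475,.328,.25]))
E
```

```text
time_s: 18.6
tool_pos: [0.6083, -0.2766, 0.0632]
tool_rot: [-180.0, 0.0, -176.8]
force: [0.8, -0.1, 0.4]
grip_width: 0.033
grasp_force: 0.0
time_s: 19.8
tool_pos: [0.4816, 0.0968, 0.2494]
tool_rot: [180.0, 0.1, -176.8]
force: [1.0, 1.0, -0.1]
grip_width: 0.0601
grasp_force: 0.0
time_s: 20.3
tool_pos: [0.4771, 0.1893, 0.2488]
tool_rot: [-180.0, 0.0, -176.9]
force: [0.5, -1.1, -0.4]
grip_width: 0.06
grasp_force: 0.0
231 [418.3 181.2] 0.0724 [ 0.6102 -0.3401] [ 0.6089 -0.3367] 42 [ 0.036 -0.07 ]
230 [394.  183.2] 0.0732 [ 0.605  -0.2754] [ 0.6038 -0.2723] 40 [ 0.035 -0.005]
226 [416.9 210.7] 0.073 [ 0.5347 -0.3346] [ 0.5322 -0.3308] 40 [-0.039 -0.061]
(array([-0.17,  4.63, -0.04]), array([-0.  ,  0.  , -0.03]))
```

```bash
python3 - <<'E'
from go import *
from flasks import *
for f in flasks(snap("scene","scene4")):
    if f[3][1]>0: print(*f)
E
```

```text
397 [419.6 294. ] 0.0658 [0.4776 0.3314] [0.4832 0.3341] 35
```

View pics/scene4.png

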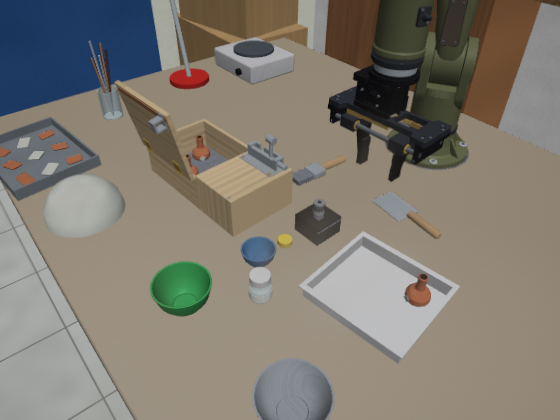

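The last flask is where it was, at pixel (419,294), and the tub is otherwise empty.

```bash
python3 -m creep '[60,0,1.6,0,0,0,0,60,-0.1,3.2,0,0,0,0,60,-0.15,4.5,0,0,0,0,60,-0.15,4.63,0,0,0,0,60,-0.15,4.63,0,0,0,0,60,-0.15,4.63,1.6,0,0,0,60,-0.15,4.63,3.2,0,0,0,60,-0.15,4.63,4.8,0,0,0,60,-0.15,4.63,6,0,0,0,60,-0.15,4.63,6.37,0,0,0,60,-0.15,4.63,6.37,0,0,0,40,-0.15,4.63,6.37,0,0,0]' 15
python3 -m creep '[10,0,0,0,0,0,0,10,0,0,0,0,0,0,10,0,0,0,0,0,0,10,0,0,0,0,0,0,10,0,0,0,0,0,0,10,0,0,0,0,0,0,10,0,0,0,0,0,0,10,0,0,0,0,0,0]' 15
python3 -c "
from go import *
print(rel([*c2w([-.038,0,0])[:2],.25]))"
```

```text
time_s: 21.6
tool_pos: [0.4753, 0.3297, 0.0598]
tool_rot: [179.9, 0.2, -176.9]
force: [-0.0, 0.2, -0.6]
grip_width: 0.0567
grasp_force: 0.0
time_s: 22.4
tool_pos: [0.4736, 0.3297, 0.0578]
tool_rot: [-180.0, 0.0, -176.8]
force: [-1.0, -1.2, 2.5]
grip_width: 0.0176
grasp_force: 15.0
(array([ -0.82, -20.21,  -6.4 ]), array([-0.,  0., -0.]))
```

```bash
python3 -m creep '[10,0,0,-1.6,0,0,0,10,0,0,-3.2,0,0,0,10,0,-1,-4.8,0,0,0,10,0,-2.5,-6.4,0,0,0,10,-0.1,-4.1,-6.4,0,0,0,10,-0.2,-5.7,-6.4,0,0,0,10,-0.3,-7.3,-6.4,0,0,0,10,-0.4,-8.9,-6.4,0,0,0,10,-0.5,-10.5,-6.4,0,0,0,10,-0.6,-12.1,-6.4,0,0,0,10,-0.7,-13.7,-6.4,0,0,0,10,-0.82,-15.2,-6.4,0,0,0]'
python3 -m creep '[10,0,-1.6,0,0,0,0,10,0,-3.2,0,0,0,0,10,0,-4.6,0,0,0,0,10,0,-5,0,0,0,0,10,0,-5,0,0,0,0,10,0,-5,0,0,0,0,10,0,-5,0,0,0,0,10,0,-5,0,0,0,0]'
python3 -c "
from go import *
print(rel([*c2w([-.038,0,0])[:2],.0622]),w2c(np.array(env.get_obs()['tool_pos'])))"
```

```text
time_s: 23.6
tool_pos: [0.5233, -0.126, 0.2495]
tool_rot: [180.0, 0.0, -176.8]
force: [1.0, -0.2, -0.9]
grip_width: 0.017
grasp_force: 15.0
time_s: 24.4
tool_pos: [0.5326, -0.2717, 0.2496]
tool_rot: [179.9, 0.0, -176.6]
force: [-0.3, -0.2, -0.5]
grip_width: 0.0176
grasp_force: 15.0
(array([ 0.02, -0.09,  6.25]), array([0.01, 0.  , 0.03])) [-0.03736019  0.00241287  0.24963301]
```

```bash
python3 -m creep '[10,0,-0.08,1.6,0,0,0,10,0,-0.08,3.2,0,0,0,10,0,-0.08,4.8,0,0,0,10,0,-0.08,5.7,0,0,0,10,0,-0.08,6.1,0,0,0,10,0,-0.08,6.22,0,0,0,10,0,-0.08,6.24,0,0,0,10,0,-0.08,6.24,0,0,0,25,0,-0.08,6.24,0,0,0,34,0,-0.08,6.24,0,0,0,34,0,-0.08,6.24,0,0,0,34,0,-0.08,6.24,0,0,0]'
python3 -m creep '[34,0,0,-1.6,0,0,0,34,0,0,-3.2,0,0,0,34,0,0,-4.8,0,0,0,60,0,0,-6.2,0,0,0,60,0,1.6,-6.2,0,0,0,60,0,3.2,-6.2,0,0,0,60,0,4.8,-6.2,0,0,0,60,0,6.4,-6.2,0,0,0,60,0,6.4,-6.2,0,0,0,60,0,6.4,-6.2,0,0,0]'
python3 - <<'E'
from go import *
from flasks import *
c=snap("top","top5")
for f in flasks(c):
    if f[3][0]<.75: print(*f,w2c(np.array([*f[3],0]))[:2].round(3))
s=snap("scene","scene5")
P=cloud(s).reshape(-1,3);q=P[(P[:,2]>.052)&(P[:,2]<.09)&(abs(P[:,0]-.484)<.03)&(abs(P[:,1]-.066)<.03)]
print(len(q),q.min(0),q.max(0))
t=q[q[:,2]>.076];print("top face",len(t),t[:,:2].min(0),t[:,:2].max(0))
print(rel([.484,.066,.25]))
cv2.imwrite("pics/c5.png",cv2.resize(np.hstack([s["color"][100:260,140:350],c["color"][150:310,250:460]])[:,:,::-1],None,fx=1.9,fy=1.9))
E
```

```text
time_s: 25.6
tool_pos: [0.5323, -0.2763, 0.0629]
tool_rot: [-180.0, 0.0, -176.8]
force: [0.4, -0.3, 0.1]
grip_width: 0.0329
grasp_force: 0.0
time_s: 26.6
tool_pos: [0.5214, -0.0834, 0.2486]
tool_rot: [-180.0, 0.0, -176.6]
force: [-0.8, -0.8, 0.0]
grip_width: 0.06
grasp_force: 0.0
231 [418.3 181.2] 0.0728 [ 0.6102 -0.3403] [ 0.609  -0.3368] 41 [ 0.036 -0.07 ]
230 [394.  183.2] 0.0718 [ 0.6051 -0.2762] [ 0.6039 -0.2722] 36 [ 0.035 -0.006]
226 [416.9 210.8] 0.0737 [ 0.5346 -0.3345] [ 0.5322 -0.3308] 39 [-0.039 -0.06 ]
227 [394.5 211.7] 0.0726 [ 0.5329 -0.2754] [ 0.5302 -0.2717] 38 [-0.037 -0.001]
193 [0.47415158 0.05281635 0.05214727] [0.49992795 0.0776703  0.08421111]
top face 88 [0.47415158 0.05281635] [0.49951556 0.07736187]
(array([ 0.97,  5.13, -0.05]), array([-0.01,  0.  , -0.02]))
```

View pics/c5.png

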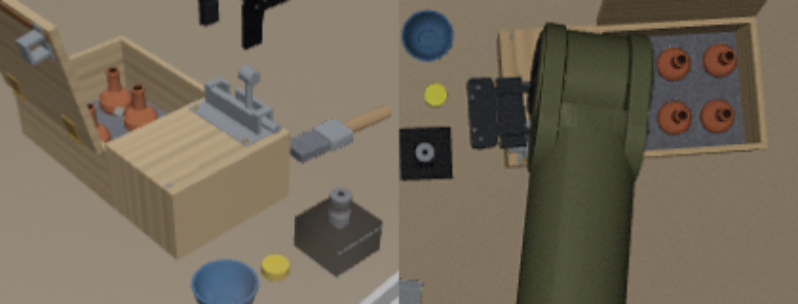

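All four flasks are upright in the crate, seen from above in a 2x2 block. The logger stands in its case, with its centre at about (.486,.065).

```bash
python3 -m creep '[60,0.5,1.6,0,0,0,0,60,0.9,3.2,0,0,0,0,60,0.9,4.6,0,0,0,0,60,0.9,5.1,0,0,0,0,60,0.9,5.1,0,0,0,0,60,0.9,5.1,1.6,0,0,0,60,0.9,5.1,3.2,0,0,0,60,0.9,5.1,4.8,0,0,0,60,0.9,5.1,5.6,0,0,0,60,0.9,5.1,5.95,0,0,0,60,0.9,5.1,5.95,0,0,0,40,0.9,5.1,5.95,0,0,0]' 50
python3 -m creep '[15,0,0,0,0,0,0,15,0,0,0,0,0,0,15,0,0,0,0,0,0,15,0,0,0,0,0,0,15,0,0,0,0,0,0,15,0,0,0,0,0,0,15,0,0,0,0,0,0,15,0,0,0,0,0,0]' 50
```

```text
time_s: 27.9
tool_pos: [0.4873, 0.0656, 0.0714]
tool_rot: [-180.0, 0.1, -176.9]
force: [0.3, -0.3, 0.3]
grip_width: 0.0571
grasp_force: 0.0
time_s: 28.7
tool_pos: [0.4864, 0.0654, 0.0707]
tool_rot: [-179.9, 0.0, -176.8]
force: [-1.3, -5.3, 6.0]
grip_width: 0.0239
grasp_force: 50.0
```

```bash
python3 -m creep '[15,0,0,-0.3,0,0,0,15,0,0,-0.6,0,0,0,15,0,0,-0.9,0,0,0,15,0,0,-1.2,0,0,0,15,0,0,-1.5,0,0,0,15,0,0,-2.2,0,0,0,15,0,0,-3.5,0,0,0,15,0,0,-5,0,0,0,15,0,0,-6.4,0,0,0,15,0,0,-6.6,0,0,0,15,0,0,-6.6,0,0,0,15,0,0,-6.6,0,0,0]' 50
python3 - <<'E'
from go import *
s=snap("scene","scene6");cv2.imwrite("pics/c6.png",cv2.resize(s["color"][60:270,180:420][:,:,::-1],None,fx=2,fy=2))
print(rel([*c2w([0,.055,0])[:2],.27]))
E
```

```text
time_s: 29.9
tool_pos: [0.4849, 0.0672, 0.2672]
tool_rot: [180.0, -0.1, -176.8]
force: [-0.2, -1.0, -1.7]
grip_width: 0.0238
grasp_force: 49.9
(array([-2.2 , -9.61, -0.12]), array([ 0.  , -0.03,  0.01]))
```

View pics/c6.png

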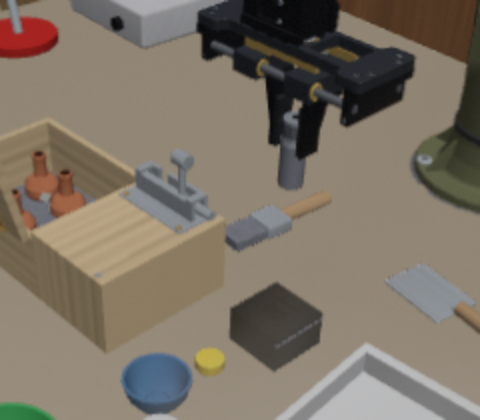

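The gripper holds the logger upright and the case is empty. I'll place the logger at crate (0,50).

```bash
python3 -m creep '[15,-0.6,-1.2,-0.1,0,0,0,15,-1.2,-2.5,-0.1,0,0,0,15,-1.8,-4,-0.1,0,0,0,15,-2.2,-5.5,-0.1,0,0,0,15,-2.2,-7,-0.1,0,0,0,15,-2.2,-8.5,-0.1,0,0,0,15,-2.2,-9.6,-0.1,0,0,0,15,-2.2,-9.77,-0.1,0,0,0,15,-2.2,-9.77,-0.1,0,0,0,15,-2.2,-9.77,-0.1,0,0,0,15,-2.2,-9.77,-0.1,0,0,0]' 50
python3 -c "
from go import *
print(rel([*c2w([.0,.05,0])[:2],.0715]),w2c(np.array(env.get_obs()['tool_pos'])))"
```

```text
time_s: 31.05
tool_pos: [0.5685, -0.2198, 0.2704]
tool_rot: [179.9, -0.0, -176.6]
force: [0.5, 1.0, -1.4]
grip_width: 0.024
grasp_force: 49.9
(array([ 0.04, -0.08,  6.63]), array([ 0.01, -0.01,  0.03])) [0.00137286 0.0522003  0.27036255]
```

```bash
python3 -m creep '[15,0.04,-0.08,1.6,0,0,0,15,0.04,-0.08,3.2,0,0,0,15,0.04,-0.08,4.8,0,0,0,15,0.04,-0.08,5.9,0,0,0,15,0.04,-0.08,6.4,0,0,0,15,0.04,-0.08,6.55,0,0,0,15,0.04,-0.08,6.62,0,0,0,15,0.04,-0.08,6.62,0,0,0,15,0.04,-0.08,6.62,0,0,0]'
python3 -m creep '[30,0,0,0,0,0,0,38,0,0,0,0,0,0,38,0,0,0,0,0,0,38,0,0,0,0,0,0,38,0,0,-1.6,0,0,0,38,0,0,-3.2,0,0,0,38,0,0,-4.8,0,0,0,38,0,0,-6.6,0,0,0,38,3.5,0,-6.6,0,0,0,38,5,0,-6.6,0,0,0]' 20
python3 - <<'E'
from go import *
s=snap("scene","scene7");c=snap("top","top7")
cv2.imwrite("pics/c7.png",cv2.resize(np.hstack([s["color"][80:240,100:310],c["color"][110:270,290:480]])[:,:,::-1],None,fx=1.9,fy=1.9))
print(w2c(np.array(env.get_obs()['tool_pos'])))
E
```

```text
time_s: 31.95
tool_pos: [0.5684, -0.2251, 0.0743]
tool_rot: [-180.0, 0.2, -176.8]
force: [0.7, -0.0, -0.7]
grip_width: 0.024
grasp_force: 49.9
time_s: 32.95
tool_pos: [0.4677, -0.231, 0.2713]
tool_rot: [-179.8, 0.2, -176.7]
force: [-0.6, -1.1, -0.3]
grip_width: 0.0379
grasp_force: 0.0
[-0.10673422  0.04565891  0.26940007]
```

View pics/c7.png

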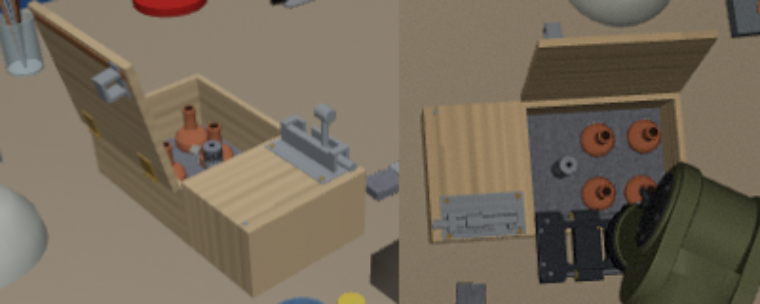

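All four flasks and the logger stand in the crate; the logger is left of the flasks at right-panel pixel (567,166). Next I'll swing the gripper over and behind the lid.

```bash
python3 -m creep '[0,0,0,-1.6,0,0,0,0,-0.5,0,-2,0,0,0,0,-2,-0.5,-2,0,0,0,0,-3.5,-1,-2,0,0,0,0,-5,-1.5,-2,0,0,0,0,-6.5,-2,-2,0,0,0,0,-8,-2.2,-2,0,0,0,0,-9.3,-2.2,-2,0,0,0,0,-9.3,-2.2,-2,0,0,0,0,-9.3,-2.2,-2,0,0,0,0,-9.3,-2.2,-2,0,0,0]' 20
python3 - <<'E'
from go import *
p=w2c(np.array(env.get_obs()['tool_pos']));print(p)
print(rel(c2w([.165,-.02,.253])))
print(env.get_obs()['grip_width'],env.get_obs()['qpos'])
E
```

```text
time_s: 34.15
tool_pos: [0.7487, -0.2813, 0.3297]
tool_rot: [-180.0, -0.0, -176.9]
force: [-0.1, -0.5, 0.3]
grip_width: 0.0005
grasp_force: 0.0
[ 0.17789637 -0.01928596  0.32974097]
(array([ 0.43, -0.02,  2.56]), array([-0.  , -0.  , -0.01]))
0.0004598762067314238 [  5.12807052  40.27613296  30.62394782  46.00885577 -19.36557553
  97.44472414 119.96311407]
```

```bash
python3 -m creep '[0,0.2,0,1,0,0,0,0,0.3,0,2,0,0,0,0,0.3,0,2.5,0,0,0,0,0.3,0,2.55,0,0,0,0,0.3,0,2.55,0,0,0,0,0.3,0,2.55,0,0,0]'
python3 - <<'E'
from go import *
p=w2c(np.array(env.get_obs()['tool_pos']));print(p)
for th in (1.78,1.65,1.5,1.35,1.2,1.05,.9,.75,.6,.45,.3,.2,.1,.05,0,-.02):
    x=.088-.15*np.cos(th)+.01*np.sin(th)+.0095; z=.086+.15*np.sin(th)+.01*np.cos(th)+.022
    print(th,round(-(x-p[0])/.03,2),round(-(z-p[2])/.03,2))
E
```

```text
time_s: 34.75
tool_pos: [0.7412, -0.2814, 0.2554]
tool_rot: [-179.9, 0.2, -176.8]
force: [0.4, -0.4, -0.3]
grip_width: 0.0004
grasp_force: 0.0
[ 0.17037632 -0.01893479  0.25535191]
1.78 1.06 0.09
1.65 1.7 -0.05
1.5 2.45 -0.1
1.35 3.2 -0.04
1.2 3.93 0.13
1.05 4.63 0.41
0.9 5.28 0.79
0.75 5.86 1.26
0.6 6.37 1.81
0.45 6.79 2.44
0.3 7.11 3.12
0.2 7.26 3.59
0.1 7.37 4.08
0.05 7.41 4.33
0 7.43 4.58
-0.02 7.43 4.68
```

```bash
python3 -m creep '[0,0.6,0,0.05,0,0,0,0,1.06,0,0.05,0,0,0,0,1.7,0,-0.05,0,0,0,0,2.45,0,-0.1,0,0,0,0,3.2,0,-0.05,0,0,0,0,3.9,0,0.13,0,0,0,0,4.3,0,0.27,0,0,0,0,4.6,0,0.41,0,0,0,0,4.6,0,0.41,0,0,0]'
python3 - <<'E'
from go import *
p=w2c(np.array(env.get_obs()['tool_pos']));print(p)
s=snap("scene","scene8");cv2.imwrite("pics/c8.png",cv2.resize(s["color"][20:240,80:330][:,:,::-1],None,fx=2,fy=2))
for th in (.9,.75,.6,.45,.3,.2,.1,.05,0,-.02):
    x=.088-.15*np.cos(th)+.01*np.sin(th)+.0095; z=.086+.15*np.sin(th)+.01*np.cos(th)+.022
    print(th,round(-(x-p[0])/.03,2),round(-(z-p[2])/.03,2))
E
```

```text
time_s: 35.65
tool_pos: [0.6023, -0.2896, 0.2418]
tool_rot: [-180.0, 0.1, -176.9]
force: [0.0, -0.0, -0.2]
grip_width: 0.0001
grasp_force: 0.0
[ 0.03125838 -0.01934739  0.24180126]
0.9 0.64 0.34
0.75 1.22 0.81
0.6 1.73 1.36
0.45 2.15 1.99
0.3 2.47 2.66
0.2 2.63 3.14
0.1 2.73 3.63
0.05 2.77 3.88
0 2.79 4.13
-0.02 2.8 4.23
```

View pics/c8.png

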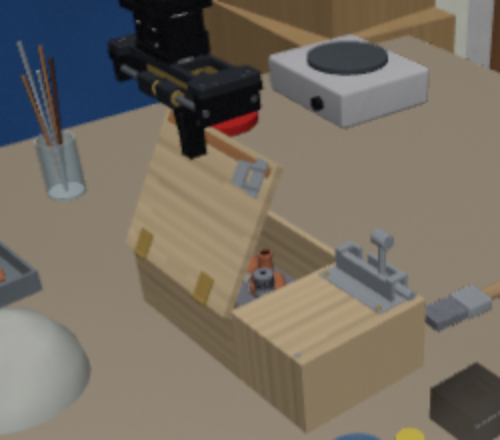

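The lid is following the fingers and is now about 60° open, with the fingertip near its free edge. I'll carry on closing it.

```bash
python3 -m creep '[0,0.64,0,0.34,0,0,0,0,1.2,0,0.8,0,0,0,0,1.73,0,1.36,0,0,0,0,2.15,0,2,0,0,0,0,2.3,0,2.3,0,0,0,0,2.47,0,2.66,0,0,0,0,2.57,0,2.9,0,0,0,0,2.65,0,3.15,0,0,0,0,2.7,0,3.4,0,0,0,0,2.73,0,3.63,0,0,0,0,2.77,0,3.8,0,0,0,0,2.77,0,3.8,0,0,0]'
python3 -c "
from go import *
p=w2c(np.array(env.get_obs()['tool_pos']));print(p)"
```

```text
time_s: 36.9
tool_pos: [0.5191, -0.2932, 0.1255]
tool_rot: [180.0, -0.1, -176.8]
force: [0.1, 0.9, 1.0]
grip_width: 0.0005
grasp_force: 0.0
[-0.05197008 -0.01832007  0.12553584]
```

```bash
python3 -m creep '[0,0,0,0.1,0,0,0,0,0,0,0.2,0,0,0,0,0,0,0.28,0,0,0,0,0,0,0.32,0,0,0,0,0,0,0.35,0,0,0,0,0,0,0.35,0,0,0]'
```

```text
time_s: 37.5
tool_pos: [0.5196, -0.2936, 0.1182]
tool_rot: [179.9, 0.0, -176.8]
force: [-6.4, 3.9, 14.4]
grip_width: 0.0005
grasp_force: 7.0
```

```bash
python3 -m creep '[0,0,0,-1.5,0,0,0,0,0,0,-3,0,0,0,20,0,0,-4.4,0,0,0,50,0.2,1.5,-4.4,0,0,0,50,0.4,3,-4.4,0,0,0,50,0.5,4.5,-4.4,0,0,0,50,0.5,6,-4.4,0,0,0,50,0.5,6.85,-4.4,0,0,0,50,0.5,6.85,-4.4,0,0,0,50,0.5,6.85,-4.4,0,0,0]' 15
python3 - <<'E'
from go import *
s=snap("scene","scene9");cv2.imwrite("pics/c9.png",cv2.resize(s["color"][50:250,120:370][:,:,::-1],None,fx=2,fy=2))
L=w2c(cloud(s).reshape(-1,3));a=L[(abs(L[:,0])<.11)&(abs(L[:,1])<.1)&(L[:,2]>.07)&(L[:,2]<.14)]
k=(a[:,0]<-.05);print("lid z free/hinge",np.median(a[k][:,2]),np.median(a[a[:,0]>.05][:,2]))
k=L[(L[:,2]>.145)&(L[:,2]<.18)&(abs(L[:,0]+.067)<.025)&(abs(L[:,1]-.187)<.025)];print("knob",len(k),k.min(0),k.max(0))
print(w2c(np.array(env.get_obs()['tool_pos'])),rel(c2w([-.067,.187,.159])))
E
```

```text
time_s: 38.5
tool_pos: [0.4934, -0.0891, 0.2481]
tool_rot: [-180.0, 0.0, -176.7]
force: [0.1, -0.9, -1.2]
grip_width: 0.0486
grasp_force: 0.0
lid z free/hinge 0.09733634064612615 0.0958014472847701
knob 98 [-0.07641904  0.17371724  0.14501897] [-0.0578332   0.19593268  0.17186385]
[-0.06641623  0.18574811  0.24806765] (array([0.02, 0.04, 2.97]), array([-0.01,  0.  , -0.01]))
```

View pics/c9.png

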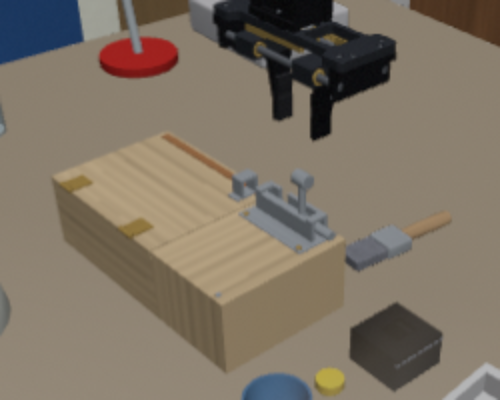

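The lid is flat: both edges read a height of about 96–97 mm. The knob stands upright at crop pixel (302,180), below the open fingers. I'll grip it now.

```bash
python3 -m creep '[50,0,0,1.3,0,0,0,50,0,0,2.3,0,0,0,50,0,0,2.9,0,0,0,50,0,0,2.97,0,0,0,50,0,0,2.97,0,0,0,30,0,0,2.97,0,0,0,12,0,0,2.97,0,0,0,12,0,0,2.97,0,0,0,12,0,0,2.97,0,0,0,12,0,0,2.97,0,0,0,12,0,0,2.97,0,0,0]' 15
python3 -c "
from go import *
print(w2c(np.array(env.get_obs()['tool_pos'])))"
```

```text
time_s: 39.65
tool_pos: [0.4937, -0.0898, 0.1595]
tool_rot: [-180.0, 0.1, -176.8]
force: [-0.6, -1.6, 3.0]
grip_width: 0.0198
grasp_force: 15.0
[-0.06602523  0.18622543  0.15945312]
```

```bash
python3 -m creep '[12,0,-0.2,0,0,0,0,12,0,-0.4,0,0,0,0,12,0,-0.6,0,0,0,0,12,0,-0.8,0,0,0,0,12,0,-1,0,0,0,0,12,0,-1.2,0,0,0,0,12,0,-1.35,0,0,0,0,12,0,-1.45,0,0,0,0,12,0,-1.5,0,0,0,0,12,0,-1.53,0,0,0,0,12,0,-1.53,0,0,0,0]' 15
python3 -c "
from go import *
print(w2c(np.array(env.get_obs()['tool_pos'])))"
```

```text
time_s: 40.75
tool_pos: [0.4963, -0.1328, 0.1594]
tool_rot: [179.8, 0.0, -176.7]
force: [-1.4, 6.5, 6.1]
grip_width: 0.0197
grasp_force: 15.0
[-0.06585203  0.14311333  0.15939864]
```

```bash
python3 -m creep '[12,0,-0.05,0,0,0,0,12,0,-0.1,0,0,0,0,12,0,-0.15,0,0,0,0,12,0,-0.15,0,0,0,0]' 15
python3 -c "
from go import *
p=w2c(np.array(env.get_obs()['tool_pos']));print(p)
for a in (.2,.4,.6,.8,1,1.2,1.4,1.5,1.57,1.62): print(a,round(50*np.sin(a)/30,2),round(50*(1-np.cos(a))/30,2))"
```

```text
time_s: 41.15
tool_pos: [0.4966, -0.1332, 0.1593]
tool_rot: [179.5, -0.0, -176.6]
force: [-2.2, 14.8, 8.7]
grip_width: 0.02
grasp_force: 15.0
[-0.06557487  0.14268605  0.15933955]
0.2 0.33 0.03
0.4 0.65 0.13
0.6 0.94 0.29
0.8 1.2 0.51
1 1.4 0.77
1.2 1.55 1.06
1.4 1.64 1.38
1.5 1.66 1.55
1.57 1.67 1.67
1.62 1.66 1.75
```

The bolt is at its stop: the force rises with no further travel. I'll turn the handle along its arc, backing off most of the y push.

```bash
python3 -m creep '[12,0,0.12,0,0,0,0,12,0.33,0.12,0.03,0,0,0,12,0.65,0.12,0.13,0,0,0,12,0.94,0.12,0.29,0,0,0,12,1.2,0.12,0.51,0,0,0,12,1.4,0.12,0.77,0,0,0,12,1.55,0.12,1.06,0,0,0,12,1.64,0.12,1.38,0,0,0,12,1.67,0.12,1.6,0,0,0,12,1.67,0.12,1.72,0,0,0,12,1.67,0.12,1.75,0,0,0,12,1.67,0.12,1.75,0,0,0]' 15
python3 -c "
from go import *
p=w2c(np.array(env.get_obs()['tool_pos']));print(p)"
```

```text
time_s: 42.35
tool_pos: [0.4474, -0.1358, 0.1077]
tool_rot: [179.8, 0.1, -176.7]
force: [-0.4, 9.9, 11.4]
grip_width: 0.0195
grasp_force: 15.0
[-0.11480989  0.14280071  0.10767611]
```

```bash
python3 -m creep '[25,0,-0.05,-0.05,0,0,0,40,0,-0.05,-0.05,0,0,0,40,0,-0.05,-0.05,0,0,0,40,0,-0.05,-0.05,0,0,0,40,0,-0.05,-1.5,0,0,0,40,0,-0.05,-3,0,0,0,40,0,-0.05,-4.5,0,0,0,40,0,2,-5.5,0,0,0,40,0,3.5,-5.5,0,0,0,40,0,5,-5.5,0,0,0,40,0,5,-5.5,0,0,0]'
python3 - <<'E'
from go import *
s=snap("scene","scene10");c=snap("top","top10")
cv2.imwrite("pics/c10.png",cv2.resize(np.hstack([s["color"][90:250,120:330],c["color"][130:290,290:490]])[:,:,::-1],None,fx=1.9,fy=1.9))
L=w2c(cloud(s).reshape(-1,3));a=L[(abs(L[:,0])<.11)&(abs(L[:,1])<.1)&(L[:,2]>.07)&(L[:,2]<.11)]
print(np.median(a[a[:,0]<-.05][:,2]),np.median(a[a[:,0]>.05][:,2]))
for cc in(s,c):
  L=w2c(cloud(cc).reshape(-1,3));k=L[(L[:,0]<-.1)&(L[:,0]>-.14)&(abs(L[:,1]-.145)<.03)&(L[:,2]>.07)&(L[:,2]<.15)];print(len(k),k.min(0),k.max(0))
E
```

```text
time_s: 43.45
tool_pos: [0.4369, 0.0168, 0.2714]
tool_rot: [179.9, 0.0, -176.3]
force: [-0.0, -0.7, 0.5]
grip_width: 0.0398
grasp_force: 0.0
0.09679585755991915 0.09591392898997464
79 [-0.12483893  0.13279074  0.10522799] [-0.10017052  0.15488266  0.12270827]
82 [-0.12712331  0.13377236  0.1050262 ] [-0.10001284  0.15350105  0.12256163]
```

View pics/c10.png

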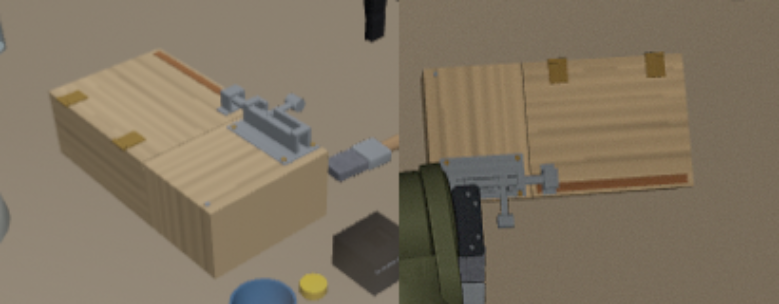

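The rod is in the keeper and the handle is down past the deck's front edge, at right-panel pixel (505,222). The lid is flat and the gripper is clear, so I'll hand in.

```bash
python3 -c "
from cell import env
print(env.sign_off())"
```

```text
the job is handed in; nothing more can be done
None
```

The job is handed in at about 43 s of the 210 s: all four flasks and the logger went into the crate upright, the lid is shut, the bolt is at its stop in the keeper and the handle is down; sign-off gave no verdict.

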